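# Gang up three sawn blocks at the fence stop

## Task

Put the dark offcut that lies in front of the saw fence into the blue scrap box. Then slide exactly three of the pine blocks, without turning them end for side, up to the fence and along it to the red stop, so that they sit in one tight row: flat against the fence, no gaps, the first touching the stop. Finish by pressing the row firmly and steadily along the fence against the stop for about half a second, without ramming it, then let go; leave the other two blocks and the glue bottle and tape measure where they are.

Things in the scene. Friction and masses are not known exactly. Their poses are not given: they have to be found in the camera images.
- blank0: Sawn pale pine block, one of five alike: 90 (own x) x 76 (own y) x 38 mm high, about 0.15 kg, lying flat in a loose row of single pieces inside the yellow tape outline, turned up to 9 degrees. Too wide to grip comfortably: meant to be pushed. Origin: centre of the underside.
- blank1: Sawn pale pine block, one of five alike: 90 (own x) x 76 (own y) x 38 mm high, about 0.15 kg, lying flat in a loose row of single pieces inside the yellow tape outline, turned up to 9 degrees. Too wide to grip comfortably: meant to be pushed. Origin: centre of the underside.
- blank2: Sawn pale pine block, one of five alike: 90 (own x) x 76 (own y) x 38 mm high, about 0.15 kg, lying flat in a loose row of single pieces inside the yellow tape outline, turned up to 9 degrees. Too wide to grip comfortably: meant to be pushed. Origin: centre of the underside.
- blank3: Sawn pale pine block, one of five alike: 90 (own x) x 76 (own y) x 38 mm high, about 0.15 kg, lying flat in a loose row of single pieces inside the yellow tape outline, turned up to 9 degrees. Too wide to grip comfortably: meant to be pushed. Origin: centre of the underside.
- blank4: Sawn pale pine block, one of five alike: 90 (own x) x 76 (own y) x 38 mm high, about 0.15 kg, lying flat in a loose row of single pieces inside the yellow tape outline, turned up to 9 degrees. Too wide to grip comfortably: meant to be pushed. Origin: centre of the underside.
- fence: Straight aluminium fence bar fixed to the table, 660 mm long (own y), 40 mm thick, 45 mm high, turned up to 3.5 degrees. Origin: middle of its working face (the face towards the robot) at table level; the bar lies on the +x side of the origin, own y runs along the fence.
- stop: Red stop block fixed on the fence, place varies. Origin: table level, where its working face (-y face) meets the fence face. It covers own x -75 to 0, own y 0 to +30 mm, 42 mm high; over the fence a bridge and black knob, top 75 mm. Own x points through the fence, y along it. Wanted block centres: own x -45, own y -38, -114, -190 mm; blocks' x parallel to the stop's x.
- offcut: Dark brown wooden bar 150 (own x) x 34 x 34 mm, 0.12 kg, lying flat in front of the fence on the -y side of the stop, roughly along the fence. Origin: centre of the underside.
- scrapbox: Blue open scrap box fixed to the table to the robot's right, outside 200 (own x) x 140 (own y) x 45 mm high, walls 6 mm. Origin: centre of the underside.
- glue: Bystander: white glue bottle, 56 mm diameter, 150 mm high, standing to the robot's left. Origin: centre of the underside.
- tape_measure: Bystander: yellow tape measure 75 x 40 x 65 mm high, to the robot's left. Origin: centre of the underside.
There are look-alikes about, which are no part of the job. What is shaped like the blank4 but orange or pink is not meant. What is shaped like the stop but green is not meant.

How it is judged:
On the way, in this order (a step that is already met when the one before it is completed fails the run):
1. the offcut lies in the scrap box (x of offcut in the frame of scrapbox between -0.07 and 0.07 m and y of offcut in the frame of scrapbox between -0.055 and 0.055 m and z of offcut in the frame of scrapbox below 0.04 m), for 0.2 s.
2. three blocks stand in a tight row at fence and stop and are pressed against the stop with more than 2 N for 0.3 s ((distance of blank0 from where it was at the start of the episode below 0.02 m or (x of blank0 in the frame of stop between -0.051 and -0.039 m and y of blank0 in the frame of stop between -0.197 and -0.03 m and z of blank0 in the frame of stop below 0.006 m and angle between the x axis of blank0 and the x axis of stop, either way round below 0.06 rad)) and (distance of blank1 from where it was at the start of the episode below 0.02 m or (x of blank1 in the frame of stop between -0.051 and -0.039 m and y of blank1 in the frame of stop between -0.197 and -0.03 m and z of blank1 in the frame of stop below 0.006 m and angle between the x axis of blank1 and the x axis of stop, either way round below 0.06 rad)) and (distance of blank2 from where it was at the start of the episode below 0.02 m or (x of blank2 in the frame of stop between -0.051 and -0.039 m and y of blank2 in the frame of stop between -0.197 and -0.03 m and z of blank2 in the frame of stop below 0.006 m and angle between the x axis of blank2 and the x axis of stop, either way round below 0.06 rad)) and (distance of blank3 from where it was at the start of the episode below 0.02 m or (x of blank3 in the frame of stop between -0.051 and -0.039 m and y of blank3 in the frame of stop between -0.197 and -0.03 m and z of blank3 in the frame of stop below 0.006 m and angle between the x axis of blank3 and the x axis of stop, either way round below 0.06 rad)) and (distance of blank4 from where it was at the start of the episode below 0.02 m or (x of blank4 in the frame of stop between -0.051 and -0.039 m and y of blank4 in the frame of stop between -0.197 and -0.03 m and z of blank4 in the frame of stop below 0.006 m and angle between the x axis of blank4 and the x axis of stop, either way round below 0.06 rad)) and (distance of each of blank0, blank1, blank2 from where it was at the start of the episode above 0.08 m or distance of each of blank0, blank1, blank3 from where it was at the start of the episode above 0.08 m or distance of each of blank0, blank1, blank4 from where it was at the start of the episode above 0.08 m or distance of each of blank0, blank2, blank3 from where it was at the start of the episode above 0.08 m or distance of each of blank0, blank2, blank4 from where it was at the start of the episode above 0.08 m or distance of each of blank0, blank3, blank4 from where it was at the start of the episode above 0.08 m or distance of each of blank1, blank2, blank3 from where it was at the start of the episode above 0.08 m or distance of each of blank1, blank2, blank4 from where it was at the start of the episode above 0.08 m or distance of each of blank1, blank3, blank4 from where it was at the start of the episode above 0.08 m or distance of each of blank2, blank3, blank4 from where it was at the start of the episode above 0.08 m) and contact force between any of blank0, blank1, blank2, blank3, blank4 and stop above 2 N), for 0.3 s.
At the end, for the whole second after the job is handed in: Exactly three blocks lie flat at the fence, -y side of the stop: centres 39-51 mm from the fence face and within 197 mm of the stop face (under 7 mm of gaps), square within 0.06 rad; the other two within 20 mm of their starts; offcut inside the scrap box; all at rest (all of step 1 and (distance of blank0 from where it was at the start of the episode below 0.02 m or (x of blank0 in the frame of stop between -0.051 and -0.039 m and y of blank0 in the frame of stop between -0.197 and -0.03 m and z of blank0 in the frame of stop below 0.006 m and angle between the x axis of blank0 and the x axis of stop, either way round below 0.06 rad)) and (distance of blank1 from where it was at the start of the episode below 0.02 m or (x of blank1 in the frame of stop between -0.051 and -0.039 m and y of blank1 in the frame of stop between -0.197 and -0.03 m and z of blank1 in the frame of stop below 0.006 m and angle between the x axis of blank1 and the x axis of stop, either way round below 0.06 rad)) and (distance of blank2 from where it was at the start of the episode below 0.02 m or (x of blank2 in the frame of stop between -0.051 and -0.039 m and y of blank2 in the frame of stop between -0.197 and -0.03 m and z of blank2 in the frame of stop below 0.006 m and angle between the x axis of blank2 and the x axis of stop, either way round below 0.06 rad)) and (distance of blank3 from where it was at the start of the episode below 0.02 m or (x of blank3 in the frame of stop between -0.051 and -0.039 m and y of blank3 in the frame of stop between -0.197 and -0.03 m and z of blank3 in the frame of stop below 0.006 m and angle between the x axis of blank3 and the x axis of stop, either way round below 0.06 rad)) and (distance of blank4 from where it was at the start of the episode below 0.02 m or (x of blank4 in the frame of stop between -0.051 and -0.039 m and y of blank4 in the frame of stop between -0.197 and -0.03 m and z of blank4 in the frame of stop below 0.006 m and angle between the x axis of blank4 and the x axis of stop, either way round below 0.06 rad)) and (distance of each of blank0, blank1, blank2 from where it was at the start of the episode above 0.08 m or distance of each of blank0, blank1, blank3 from where it was at the start of the episode above 0.08 m or distance of each of blank0, blank1, blank4 from where it was at the start of the episode above 0.08 m or distance of each of blank0, blank2, blank3 from where it was at the start of the episode above 0.08 m or distance of each of blank0, blank2, blank4 from where it was at the start of the episode above 0.08 m or distance of each of blank0, blank3, blank4 from where it was at the start of the episode above 0.08 m or distance of each of blank1, blank2, blank3 from where it was at the start of the episode above 0.08 m or distance of each of blank1, blank2, blank4 from where it was at the start of the episode above 0.08 m or distance of each of blank1, blank3, blank4 from where it was at the start of the episode above 0.08 m or distance of each of blank2, blank3, blank4 from where it was at the start of the episode above 0.08 m) and linear speed of each of offcut, blank0, blank1, blank2, blank3, blank4 below 0.01 m/s); the robot touches nothing.
It fails at once if a block is rammed against the stop with more than 45 N (contact force between any of blank0, blank1, blank2, blank3, blank4 and stop above 45 N).
It fails at once if the glue or tape measure is moved more than 20 mm (distance of any of glue, tape_measure from where it was at the start of the episode above 0.02 m).
It also fails if it takes over 72 s, if anything falls off the work surface, if the arm or the gripper's body presses on something with over 40 N, if the wrist force passes 120 N, or if a joint passes its speed limit or range.

## Robot

A 6-joint arm with a two-finger parallel gripper is mounted at the origin on the work surface. World frame = base frame: x ahead of the robot, y to its left, z up, the work surface at z = 0. Lengths are in m, angles in rad, forces in N, time in s.
With the tool pointing down it reaches from about 0.375 to 0.9 m from the base axis. Payload 3.1 kg.
Tool frame: the origin (TCP) lies at the centre of the arm's flange, where the gripper is bolted on; the fingertips stand 173 mm ahead of it and the grasp point (between the pads) lies 155 mm ahead of it; z points along the fingers, y is the line along which they close (so a half turn about z gives the same grasp; the last joint's range is limited). The gripper opens to 85 mm and grips with 20 to 120 N. Pads are 22 mm wide; open, the fingers measure 114 mm over their backs; the gripper's body (76 mm by 85 mm) begins 54 mm behind the grasp point. The pads swing forward as they close: fully open they stand 13 mm farther back than shut.
Start: joints at [-1.373, 0.527, 1.433, -0, 1.181, -0.178], TCP at [0.229, -0.581, 0.405] pointing down, gripper open.
Joint ranges: [-3.08, 3.08], [-0.75, 2.2], [0.22, 2.44], [-1.43, 4.57], [0, 2.65], [-2.85, 2.85]. Speed limits (rad/s): [2.79, 2.79, 3.14, 3.14, 3.14, 3.14].

## Interface

Orientations are given as a unit quaternion [x, y, z, w].
In Python, from station import * gives the robot as it stands.
- The arm moves only by the shell command python3 -m jog 'ROWS' [OPENING] [FORCE]. ROWS is a JSON object of lists of equal length, an entry for each row: "linear": the shift along the world's x, y, z in mm, a list of three; "turn": the turn about the world's z in units of 5 degrees (1.0 is 5 degrees). A call has 1 to 12 rows; each row shifts and turns the commanded pose from where the row before left it; what a row does not reach is not made up. A row lasts 1/8 s, in which the tool goes at most 62.5 mm and 10.7 degrees, less where a joint would pass 70% of its speed; a pose out of reach is approached as far as the arm can. A call is refused whole if a number of a shift passes 62.5 or a number of a turn 1, either way. A call with a gripper value outside its range is refused whole. OPENING is the opening, from 0 (shut) to 1 (fully open), set as the call begins (- or left out, the last holds). The fingers move at their own pace and stop on an object; FORCE is the grip in N (left out, the last holds). Time passes only in rows, so rows that do not move let the fingers close. It gives the time, the measured TCP pose, the force, the opening and the grip force at its end, in the units of the state.
- sense(): the state, without advancing time (a new reading comes with each control period).
- snapshot(name): name is "side" or "top"; returns the picture (400x640x3 uint8, red, green, blue); there is no depth.
- get_calibration(name): a dict with "fx", "fy", "cx", "cy" (pixels), "dist_coeffs" ([k1, k2, p1, p2, k3] as OpenCV has them; the pictures are not rectified), "world_to_cam" (4x4, takes a point from world to camera coordinates). Camera axes: x right, y down, z forward; pixel columns grow to the right and rows downward; lengths in m; the calibration is good to about 2 mm. A picture is of the moment at which its call begins. get_calibration takes no time and is no camera call.
- sign_off(): hands the job in; it is judged then, once.
The state is a dict: "t": time; "q": joint angles; "qd": joint speeds; "tau": joint torques, N m; "tcp_pos": TCP position; "tool_rot": TCP orientation; "force": force on the tool from outside, world axes, zero at the start; "ft_torque": the same for the moment, N m; "finger_gap": opening from 0.0 (shut) to 1.0 (fully open); "gripper_force": force on a finger pad.
Only numpy, scipy, OpenCV 4.12 (cv2) and the standard library are available. Lean on these libraries where they do the work, as an engineer would, in place of code of your own. Each camera call takes 0.05 s, during which the arm holds its last target. There are 200 camera calls.

## Working session

There is one attempt and no reset: what is moved stays moved. The work goes in short steps, Python scripts to look and compute and a shell command to move; the robot and the scene stay as the last step left them, time stands still between calls to the robot, and variables do not carry over. Pictures are saved under pics/ and viewed, at most 10 in all, crops included, and the job is handed in when it is done.

```bash
mkdir -p pics; ls
python3 - <<'E'
from station import *
import cv2
for n in("top","side"):
    im=snapshot(n); cv2.imwrite(f"pics/{n}0.png",im[:,:,::-1]); c=get_calibration(n); print(n,c)
print(sense())
E
```

```text
pics
top {'fx': 402.34374781600354, 'fy': 402.34374781600354, 'cx': 316.7294730209394, 'cy': 189.38814602285493, 'dist_coeffs': array([-0.01757122,  0.        ,  0.        ,  0.        ,  0.        ]), 'world_to_cam': array([[ 0.00712919, -0.99995153,  0.0067903 , -0.01439774],
       [-0.98145643, -0.00829778, -0.19150568,  0.57516293],
       [ 0.19155274, -0.00529911, -0.98146802,  0.90206902],
       [ 0.        ,  0.        ,  0.        ,  1.        ]])}
side {'fx': 471.81684139846624, 'fy': 471.81684139846624, 'cx': 324.75810377978917, 'cy': 198.41600349000274, 'dist_coeffs': array([0.0244937, 0.       , 0.       , 0.       , 0.       ]), 'world_to_cam': array([[-0.68297181, -0.73034415,  0.01212135,  0.37166344],
       [-0.54615376,  0.49956859, -0.67241899,  0.33025527],
       [ 0.48504183, -0.46586334, -0.74007147,  1.06652961],
       [ 0.        ,  0.        ,  0.        ,  1.        ]])}
{'t': 0.1, 'q': array([-1.37350797e+00,  5.28366395e-01,  1.43378229e+00, -1.05814092e-05,
        1.18140161e+00, -1.78507431e-01]), 'qd': array([ 0.00044915, -0.0033181 , -0.00246933, -0.00034824, -0.00258683,
        0.00110315]), 'tau': array([-2.46882082e-04, -4.43304920e+01, -1.78586411e+01, -1.88076156e-04,
        3.89890556e-03,  3.41264467e-05]), 'tcp_pos': array([ 0.2293426 , -0.58106401,  0.40383274]), 'tool_rot': array([ 9.82398220e-01,  1.86796090e-01, -1.40839172e-05, -9.78733661e-04]), 'force': array([0.6033385 , 1.17484499, 0.31034121]), 'ft_torque': array([-0.00494872,  0.03195393, -0.00038708]), 'gripper_force': 0.0, 'finger_gap': 0.9972931210502106}
```

View pics/top0.png

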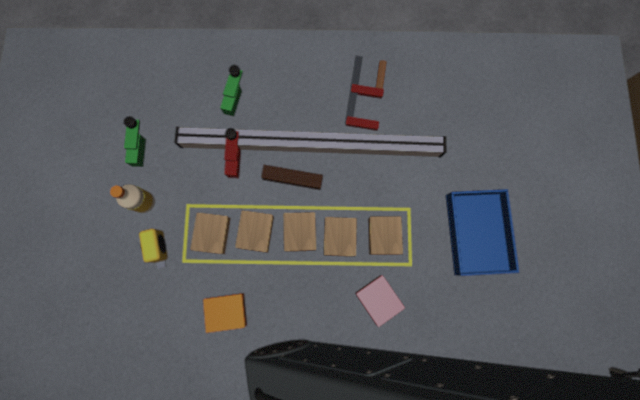

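View pics/side0.png

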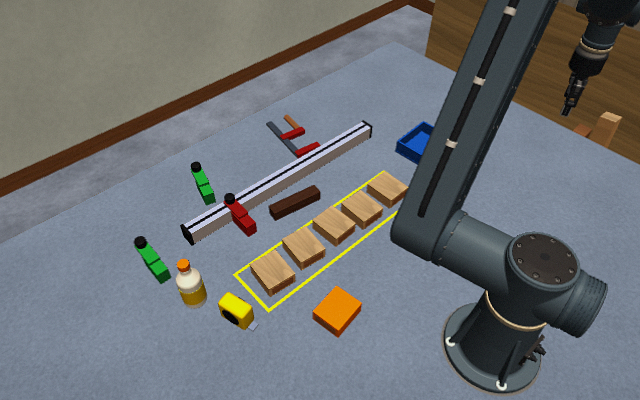

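The top view shows five pine blocks at about (209,233), (254,231), (299,231), (340,236) and (386,236). The red stop is at (232,155), the offcut at (292,177) and the box at (482,232).

Look-alikes:
- **Blocks:** orange (224,313) and pink (380,300), both rejected.
- **Stop:** green (231,90) and (133,142), and the red clamp (365,95), all rejected.

The real stop is the red one on the fence at (232,155).

```bash
cat > h.py <<'E'
from station import *
import cv2, numpy as np
def ray(n,px,z):
    c=get_calibration(n); K=np.array([[c['fx'],0,c['cx']],[0,c['fy'],c['cy']],[0,0,1]])
    u=cv2.undistortPoints(np.float64(px).reshape(-1,1,2),K,c['dist_coeffs']).reshape(-1,2)
    T=c['world_to_cam']; R,t=T[:3,:3],T[:3,3]; o=-R.T@t
    d=np.c_[u,np.ones(len(u))]@R
    return (o+d*((z-o[2])/d[:,2])[:,None])[:,:2]
def mask(im,lo,hi):
    return cv2.inRange(cv2.cvtColor(im,cv2.COLOR_RGB2HSV),lo,hi)
def rects(im,n,lo,hi,z,amin=150,roi=None):
    m=mask(im,lo,hi)
    if roi: k=np.zeros_like(m);x0,y0,x1,y1=roi;k[y0:y1,x0:x1]=255;m&=k
    m=cv2.morphologyEx(m,cv2.MORPH_CLOSE,np.ones((3,3)))
    out=[]
    for c in cv2.findContours(m,cv2.RETR_EXTERNAL,cv2.CHAIN_APPROX_NONE)[0]:
        if cv2.contourArea(c)<amin: continue
        w=ray(n,c.reshape(-1,2),z)*1000
        (x,y),(a,b),th=cv2.minAreaRect(w.astype(np.float32))
        if abs(((th+45)%90)-45-th)%180>45: a,b=b,a
        th=((th+45)%90)-45
        px=c.reshape(-1,2).mean(0)
        out.append((px.round(),np.round([x,y,a,b,th],1)))
    return sorted(out,key=lambda o:o[0][0])
E
python3 - <<'E'
from h import *
im=cv2.imread('pics/top0.png')[:,:,::-1].copy()
hsv=cv2.cvtColor(im,cv2.COLOR_RGB2HSV)
for p in [(209,233),(254,231),(340,236),(340,255),(292,177),(296,183),(232,150),(232,170),(300,136),(300,142),(300,148),(300,152),(482,232),(450,232),(300,260)]: print(p,hsv[p[1],p[0]])
for r in rects(im,'top',(8,60,95),(20,200,255),.038,roi=(187,208,409,262)):print('blk',r)
for r in rects(im,'top',(0,90,20),(20,255,90),.034,roi=(255,160,330,192)):print('off',r)
for r in rects(im,'top',(0,160,60),(8,255,255),.042,50,roi=(215,120,250,185)):print('stop',r)
for r in rects(im,'top',(105,120,40),(120,255,255),.045,roi=(430,180,530,280)):print('box',r)
print(ray('top',[(180,146),(443,155)],0)*1000, ray('top',[(180,146),(443,155)],.045)*1000)
cr=cv2.resize(im[120:270,175:415],None,fx=3.3,fy=3.3,interpolation=cv2.INTER_CUBIC); cv2.imwrite('pics/c1.png',cr[:,:,::-1])
E
```

```text
(209, 233) [ 16  93 132]
(254, 231) [ 16  95 131]
(340, 236) [ 17  96 133]
(340, 255) [ 13  81 107]
(292, 177) [ 11 141  58]
(296, 183) [  9 137  52]
(232, 150) [  1 181 104]
(232, 170) [  0 183 107]
(300, 136) [125  20 137]
(300, 142) [125  20 143]
(300, 148) [10 44 70]
(300, 152) [113  20 100]
(482, 232) [107 165 133]
(450, 232) [111 115  60]
(300, 260) [ 42  23 112]
blk (array([209., 233.]), array([471.9, 245. ,  89.9,  76. ,  -6.4]))
blk (array([254., 231.]), array([477.4, 138.5,  89.9,  75.9,  -7.8]))
blk (array([299., 231.]), array([477.7,  30.1,  90.1,  73.8,   1.3]))
blk (array([340., 236.]), array([466.1, -65.6,  89.9,  75.6,  -2.2]))
blk (array([386., 235.]), array([ 4.700e+02, -1.748e+02,  9.010e+01,  7.530e+01,  4.000e-01]))
off (array([292., 177.]), array([610.8,  51.8,  33.8, 144.3,  -9.4]))
stop (array([232., 155.]), array([664. , 199.9, 104.8,  31.2,  -1.1]))
box (array([481., 233.]), array([ 479.5, -401.9,  197.7,  151.1,    3.2]))
[[ 696.97364184  342.68303307]
 [ 679.06603093 -334.66197175]] [[ 683.18037025  326.975135  ]
 [ 666.08216595 -319.75453366]]
```

View pics/c1.png

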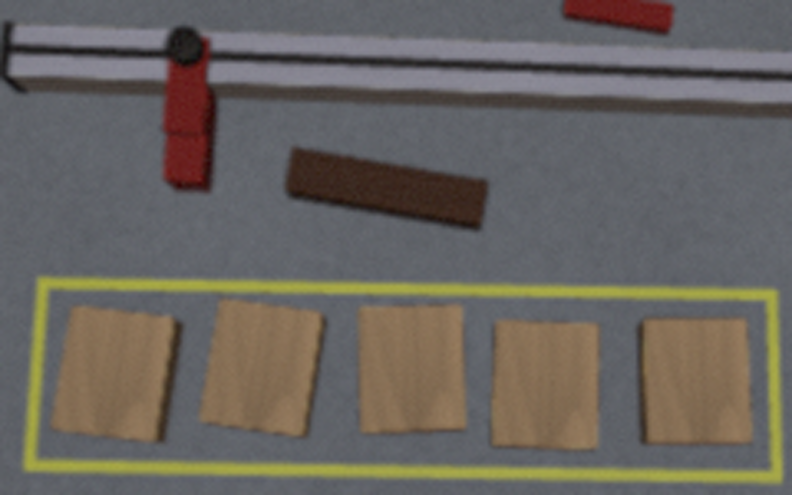

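The crop confirms five pine tops (edges clean), the dark offcut at crop (385,188), tilted, and the red stop at crop (188,110) on the fence. Next I get the fence face and the stop face.

Run:
```python
from h import *
im=cv2.imread('pics/top0.png')[:,:,::-1].copy()
g=im.sum(2)/3.
# fence front top edge: last bright row per column
P=[]
for u in list(range(255,440)):
    col=g[138:165,u]; d=np.diff(col); k=d[:20].argmin(); P.append((u,138+k+.5))
P=np.array(P); w=ray('top',P,.045)
ok=np.ones(len(w),bool)
for _ in range(4):
    f=np.polyfit(w[ok,1],w[ok,0],1); r=w[:,0]-np.polyval(f,w[:,1]); ok=abs(r)<max(.0015,2*r[ok].std())
print('fence x=%.4f+%.4f*y'%(f[1],f[0]),ok.sum(),r[ok].std(), 'angle deg',-np.degrees(np.arctan(f[0])))
# stop: red brightness profiles
for v in range(150,176,4): print(v,im[v,222:246,0])
```

```text
fence x=0.6924+-0.0471*y 168 0.00675172263521402 angle deg 2.698680941371782
150 [ 96  94  95  99 102 104 103 102 106 103 104 100 105 105 105  91  66  49
  59  78  91  90  90  93]
154 [ 97  97  99 105 103 103 105 105 105 103 103 104 101 105  87  72  57  46
  61  84  96  94  97  96]
158 [ 95  86  97 102 102 106 105 103 102 103 104 102 105 103  83  55  49  49
  71  89  96  95  96  97]
162 [ 94  98  91 101 104 108 106 108 105 103 104 106 100 109 108  81  55  54
  80  94 102 100  96  96]
166 [100  98  94 102 105 108 106 107 107 104 105 106 106 104  94  70  51  58
  82  96  98  96  97  97]
170 [ 97  98 104 107 108 106 105 104 105 105 107 105 105 104  79  59  48  67
  87  99  97  96  96  97]
174 [100  99  93  90  86  85  89  88  93 100 101 100 102 105  76  52  53  71
  93  98  99 100 101  98]
```

Run:
```python
from h import *
im=cv2.imread('pics/top0.png')[:,:,::-1].copy()
g=im.sum(2)/3.
P=[]
for u in range(250,440):
    c=146.5+(u-180)*9/263
    v0=int(c)-4; d=np.diff(g[v0:v0+8,u]); P.append((u,v0+d.argmin()+.5))
P=np.array(P); w=ray('top',P,.045); ok=np.ones(len(w),bool)
for _ in range(5):
    f=np.polyfit(w[ok,1],w[ok,0],1); r=w[:,0]-np.polyval(f,w[:,1]); ok=abs(r)<2*r[ok].std()
th=-np.arctan(f[0]); print(f,ok.sum(),r[ok].std(),np.degrees(th))
s=ray('top',[(237,154),(236.5,162),(236.3,170)],.042); print(s)
R=np.array([[np.cos(th),-np.sin(th)],[np.sin(th),np.cos(th)]])
y=np.mean([( (p-[f[1],0])@R)[1] for p in s]); o=np.array([f[1],0])+R@[0,y]
print('stop',o, 'targets',[ (o+R@[-.045,q]).round(4) for q in(-.038,-.114,-.19)])
```

```text
[0.02790466 0.68304896] 190 0.0007458531961379245 -1.5984042457521765
[[0.66480202 0.18642488]
 [0.64450993 0.18672299]
 [0.62438575 0.18629063]]
stop [0.68821862 0.18526138] targets [array([0.6422, 0.1485]), array([0.6401, 0.0726]), array([ 0.6379, -0.0034])]
```

```bash
python3 -m jog '{"linear":[[31,52,-8],[31,52,-8],[31,52,-8],[31,52,-8],[31,52,-8],[31,52,-8],[31,52,-8],[31,52,-8],[31,52,-8],[31,52,-8],[31,52,-8],[31,52,-8]],"turn":[0.98,0.98,0.98,0.98,0.98,0.98,0.98,0.98,0.98,0.98,0.98,0.98]}' 1 40; python3 -m jog '{"linear":[[0,0,0],[0,0,0]],"turn":[0,0]}'
```

```text
t: 1.6
tcp_pos: [0.6022, 0.0445, 0.3081]
tool_rot: [0.763, 0.646, -0.0, -0.0]
force: [1.9, 0.4, 0.2]
finger_gap: 1.003
gripper_force: 0.0
t: 1.85
tcp_pos: [0.6009, 0.0427, 0.3081]
tool_rot: [0.764, 0.645, -0.001, -0.0]
force: [-0.2, 0.2, -0.0]
finger_gap: 1.001
gripper_force: 0.0
```

```bash
python3 -m jog '{"linear":[[10,9,-30],[0,0,-40],[0,0,-40],[0,0,-17],[0,0,0]],"turn":[0,0,0,0,0]}'; python3 -m jog '{"linear":[[0,0,0],[0,0,0],[0,0,0],[0,0,0],[0,0,0],[0,0,0]],"turn":[0,0,0,0,0,0]}' 0 40;python3 -m jog '{"linear":[[0,0,30],[0,0,40],[0,0,40],[0,0,0]],"turn":[0,0,0,0]}'
```

```text
t: 2.48
tcp_pos: [0.6109, 0.0505, 0.181]
tool_rot: [0.765, 0.644, -0.001, -0.001]
force: [0.0, -0.5, 0.2]
finger_gap: 1.001
gripper_force: 0.0
t: 3.22
tcp_pos: [0.612, 0.0517, 0.1831]
tool_rot: [0.764, 0.645, 0.001, 0.001]
force: [0.6, 0.2, 6.9]
finger_gap: 0.39
gripper_force: 42.3
t: 3.72
tcp_pos: [0.6124, 0.0518, 0.2951]
tool_rot: [0.764, 0.645, 0.003, 0.003]
force: [0.6, 0.4, -1.0]
finger_gap: 0.387
gripper_force: 41.5
```

```bash
python3 -m jog '{"linear":[[-16.5,-57,0],[-16.5,-57,0],[-16.5,-57,0],[-16.5,-57,0],[-16.5,-57,0],[-16.5,-57,0],[-16.5,-57,0],[-16.5,-57,0],[0,0,0],[0,0,0],[0,0,0],[0,0,0]],"turn":[-0.97,-0.97,-0.97,-0.97,-0.97,-0.97,-0.97,-0.97,-0.97,-0.97,-0.97,-0.97]}';python3 -m jog '{"linear":[[0,0,0],[0,0,0],[0,0,0],[0,0,0],[0,0,-20],[0,0,-30],[0,0,-30],[0,0,0]],"turn":[-0.97,-0.97,-0.97,-0.97,0,0,0,0]}'
```

```text
t: 5.22
tcp_pos: [0.4789, -0.4038, 0.2898]
tool_rot: [0.982, 0.191, -0.001, -0.002]
force: [-0.5, 0.2, -1.0]
finger_gap: 0.387
gripper_force: 41.4
t: 6.22
tcp_pos: [0.4781, -0.4028, 0.2079]
tool_rot: [1.0, 0.024, -0.003, -0.004]
force: [-0.3, 0.4, -1.0]
finger_gap: 0.388
gripper_force: 41.3
```

Run:
```python
from h import *
print(sense()['gripper_force'])
a=snapshot('top')[120:320,400:600]; b=snapshot('side')[60:260,330:530]
cv2.imwrite('pics/box1.png',cv2.resize(np.hstack([a,b]),None,fx=2,fy=2)[:,:,::-1])
```

```text
41.28772437572479
```

View pics/box1.png

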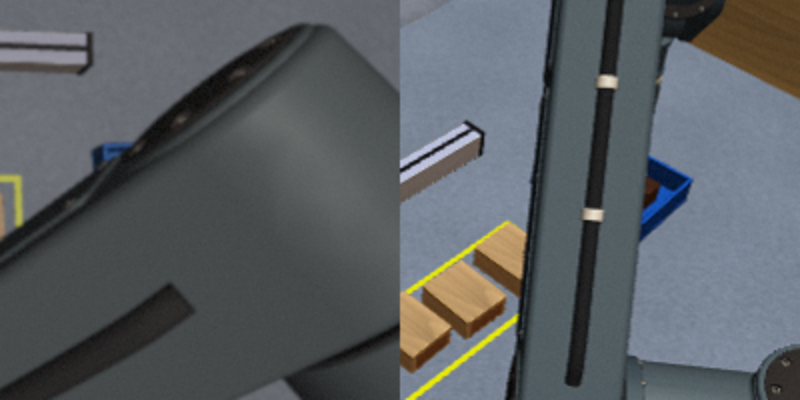

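The picture shows the offcut inside the box, at side-view crop (650,190), mostly hidden by the arm. I release it and move to behind block A.

```bash
python3 -m jog '{"linear":[[0,0,0],[0,0,0],[0,0,0],[0,0,20],[0,0,30],[0,0,40]],"turn":[0,0,0,0,0,0]}' 0.62 40; python3 -m jog '{"linear":[[-8,60,0],[-8,60,0],[-8,60,0],[-8,60,0],[-8,60,0],[-8,60,0],[-8,60,0],[-8,60,0],[-9,60,0],[0,0,0],[0,0,0]],"turn":[-0.87,0,0,0,0,0,0,0,0,0,0]}' 0.5
python3 - <<'E'
from h import *
im=snapshot('top')
print(rects(im,'top',(0,90,20),(20,255,90),.036,roi=(440,180,530,280)))
cv2.imwrite('pics/t2.png',im[:,:,::-1])
E
```

```text
t: 7.08
tcp_pos: [0.4792, -0.4041, 0.3033]
tool_rot: [1.0, 0.024, -0.0, -0.0]
force: [0.7, -1.0, 0.1]
finger_gap: 0.622
gripper_force: 0.0
t: 8.45
tcp_pos: [0.4067, 0.1358, 0.3026]
tool_rot: [1.0, -0.013, 0.001, 0.0]
force: [1.3, 0.0, 0.5]
finger_gap: 0.497
gripper_force: 0.0
[(array([479., 233.]), array([ 478. , -398.6,  142.3,   38.1,    2.7]))]
```

View pics/t2.png

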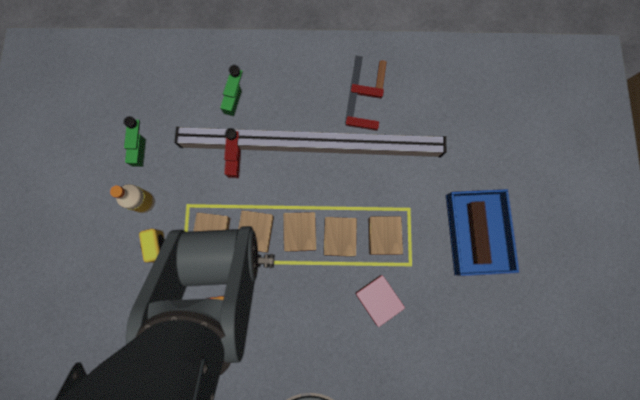

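The offcut now lies in the box, centred at pixel (479,233). The tool is behind block A and clear of the orange block.

```bash
python3 -m jog '{"linear":[[-1,2,-40],[0,0,-40],[0,0,-34],[0,0,0],[10,0,0],[8,0,0],[8,0,0],[8,0,0],[12,0,0],[12,0,0],[12,0,0],[12,0,0]],"turn":[0,0,0,0,0,0,0,0,0,0,0,0]}'; python3 -m jog '{"linear":[[14,-0.4,0],[14,-0.4,0],[14,-0.4,0],[14,-0.4,0],[12,-0.3,0],[8,0,0],[5,0,0],[3,0,0],[0,0,0]],"turn":[0,0,0,0,0,0,0,0,0]}'
```

```text
t: 10.0
tcp_pos: [0.4883, 0.1377, 0.1876]
tool_rot: [1.0, -0.014, -0.0, -0.0]
force: [-1.4, -0.0, 1.1]
finger_gap: 0.499
gripper_force: 0.6
t: 11.12
tcp_pos: [0.5716, 0.1358, 0.1877]
tool_rot: [1.0, -0.014, 0.0, -0.0]
force: [-0.4, -0.9, 0.3]
finger_gap: 0.502
gripper_force: 0.0
```

```bash
python3 -m jog '{"linear":[[4,0,0],[4,0,0],[3,0,0],[0,0,0]],"turn":[0,0,0,0]}'; python3 -m jog '{"linear":[[2,0,0],[0,0,0]],"turn":[0,0]}'
python3 - <<'E'
from h import *
im=snapshot('top')
for r in rects(im,'top',(8,60,95),(20,200,255),.038,roi=(187,140,409,262)):print('blk',r)
E
```

```text
t: 11.62
tcp_pos: [0.583, 0.1357, 0.1878]
tool_rot: [1.0, -0.014, 0.001, -0.0]
force: [-0.3, 0.3, -0.0]
finger_gap: 0.495
gripper_force: 0.0
t: 11.88
tcp_pos: [0.5845, 0.1357, 0.1877]
tool_rot: [1.0, -0.014, 0.0, -0.0]
force: [-0.6, 0.3, 1.0]
finger_gap: 0.498
gripper_force: 0.3
blk (array([299., 231.]), array([477.7,  30.1,  90.3,  73.8,   1.3]))
blk (array([340., 236.]), array([466.1, -65.7,  89.8,  75.5,  -2.2]))
blk (array([386., 235.]), array([ 4.700e+02, -1.749e+02,  9.010e+01,  7.580e+01,  4.000e-01]))
```

```bash
for i in 1 2 3 4; do :; done; python3 -m jog '{"linear":[[2,0,0],[0,0,0]],"turn":[0,0]}'; python3 -m jog '{"linear":[[2,0,0],[0,0,0]],"turn":[0,0]}';python3 -m jog '{"linear":[[1.5,0,0],[0,0,0]],"turn":[0,0]}'
```

```text
t: 12.18
tcp_pos: [0.5863, 0.1357, 0.1877]
tool_rot: [1.0, -0.014, -0.0, 0.0]
force: [-1.4, -0.5, 1.0]
finger_gap: 0.5
gripper_force: 0.8
t: 12.42
tcp_pos: [0.587, 0.1358, 0.1875]
tool_rot: [1.0, -0.014, -0.002, 0.0]
force: [-4.5, -0.2, 4.0]
finger_gap: 0.499
gripper_force: 2.6
t: 12.68
tcp_pos: [0.5875, 0.1358, 0.1874]
tool_rot: [1.0, -0.014, -0.004, 0.0]
force: [-7.0, 0.2, 4.8]
finger_gap: 0.502
gripper_force: 3.7
```

```bash
python3 -m jog '{"linear":[[-15,0,0],[-15,0,20],[-5,0,50],[-38,-26,0],[-38,-26,0],[-38,-27,0],[-38,-27,0],[0,0,0],[0,0,-20],[0,0,-30],[0,0,-20],[0,0,0]],"turn":[0,0,0,0,0,0,0,0,0,0,0,0]}'
python3 - <<'E'
from h import *
im=snapshot('top')
for r in rects(im,'top',(8,60,95),(20,200,255),.038,roi=(187,140,409,262)):print('blk',r)
E
```

```text
t: 14.18
tcp_pos: [0.4044, 0.0298, 0.1866]
tool_rot: [1.0, -0.014, 0.0, 0.0]
force: [-0.5, 0.3, -0.1]
finger_gap: 0.502
gripper_force: 0.0
blk (array([256., 163.]), array([641.7, 141.2,  90.9,  77.9,  -1.6]))
blk (array([386., 235.]), array([ 4.700e+02, -1.739e+02,  9.010e+01,  7.750e+01,  4.000e-01]))
```

```bash
python3 -m jog '{"linear":[[10,0,0],[8,0,0],[8,0,0],[12,0,0],[12,0,0],[14,-0.4,0],[14,-0.4,0],[14,-0.4,0],[14,-0.4,0],[14,-0.4,0],[14,-0.4,0],[14,-0.4,0]],"turn":[0,0,0,0,0,0,0,0,0,0,0,0]}'; python3 -m jog '{"linear":[[12,-0.4,0],[7,0,0],[5,0,0],[4,0,0],[0,0,0]],"turn":[0,0,0,0,0]}';python3 -m jog '{"linear":[[3,0,0],[2,0,0],[0,0,0]],"turn":[0,0,0]}';python3 -m jog '{"linear":[[2,0,0],[0,0,0]],"turn":[0,0]}'
```

```text
t: 15.72
tcp_pos: [0.5518, 0.0269, 0.1877]
tool_rot: [1.0, -0.014, -0.0, -0.0]
force: [-1.2, 0.1, -0.2]
finger_gap: 0.499
gripper_force: 0.2
t: 16.35
tcp_pos: [0.5792, 0.0265, 0.1878]
tool_rot: [1.0, -0.014, 0.0, 0.0]
force: [-0.2, 0.6, -0.6]
finger_gap: 0.499
gripper_force: 0.0
t: 16.73
tcp_pos: [0.5835, 0.0266, 0.1876]
tool_rot: [1.0, -0.014, -0.001, -0.0]
force: [-1.7, -0.5, 0.4]
finger_gap: 0.499
gripper_force: 0.9
t: 16.98
tcp_pos: [0.5842, 0.0266, 0.1875]
tool_rot: [1.0, -0.014, -0.003, -0.0]
force: [-6.2, -0.6, 3.6]
finger_gap: 0.503
gripper_force: 2.8
```

```bash
python3 -m jog '{"linear":[[-15,0,0],[-15,0,20],[-5,0,50],[-40,-23,0],[-40,-23,0],[-40,-23,0],[-38,-23,0],[0,0,0],[0,0,-20],[0,0,-30],[0,0,-20],[0,0,0]],"turn":[0,0,0,0,0,0,0,0,0,0,0,0]}'; python3 -m jog '{"linear":[[10,0,0],[8,0,0],[8,0,0],[12,0,0],[12,0,0],[14,-0.4,0],[14,-0.4,0],[14,-0.4,0],[14,-0.4,0],[14,-0.4,0],[14,-0.4,0],[14,-0.4,0]],"turn":[0,0,0,0,0,0,0,0,0,0,0,0]}'; python3 -m jog '{"linear":[[12,-0.4,0],[9,0,0],[8,0,0],[4,0,0],[0,0,0]],"turn":[0,0,0,0,0]}'
```

```text
t: 18.48
tcp_pos: [0.3942, -0.0655, 0.1866]
tool_rot: [1.0, -0.014, 0.0, 0.0]
force: [-0.3, 0.2, 0.5]
finger_gap: 0.501
gripper_force: 0.0
t: 19.98
tcp_pos: [0.5418, -0.0683, 0.1877]
tool_rot: [1.0, -0.014, -0.0, -0.0]
force: [-0.0, 0.3, -0.5]
finger_gap: 0.498
gripper_force: 0.3
t: 20.6
tcp_pos: [0.5742, -0.0687, 0.1877]
tool_rot: [1.0, -0.014, 0.0, 0.0]
force: [0.2, -0.3, 0.6]
finger_gap: 0.501
gripper_force: 0.0
```

```bash
python3 -m jog '{"linear":[[3,0,0],[0,0,0]],"turn":[0,0]}';python3 -m jog '{"linear":[[2,0,0],[0,0,0]],"turn":[0,0]}'
```

```text
t: 20.85
tcp_pos: [0.577, -0.0687, 0.1877]
tool_rot: [1.0, -0.014, 0.0, 0.0]
force: [0.4, -0.6, -0.3]
finger_gap: 0.498
gripper_force: 0.0
t: 21.1
tcp_pos: [0.579, -0.0687, 0.1877]
tool_rot: [1.0, -0.014, 0.0, 0.0]
force: [-0.5, -0.3, -0.8]
finger_gap: 0.5
gripper_force: 0.2
```

```bash
python3 -m jog '{"linear":[[2,0,0],[0,0,0]],"turn":[0,0]}';python3 -m jog '{"linear":[[2,0,0],[0,0,0]],"turn":[0,0]}';python3 -m jog '{"linear":[[1,0,0],[0,0,0]],"turn":[0,0]}'
```

```text
t: 21.35
tcp_pos: [0.5808, -0.0686, 0.1877]
tool_rot: [1.0, -0.014, -0.0, -0.0]
force: [-1.6, -0.1, -0.0]
finger_gap: 0.502
gripper_force: 0.6
t: 21.6
tcp_pos: [0.5816, -0.0686, 0.1875]
tool_rot: [1.0, -0.014, -0.002, -0.0]
force: [-4.6, -0.9, 3.4]
finger_gap: 0.501
gripper_force: 2.6
t: 21.85
tcp_pos: [0.5819, -0.0686, 0.1875]
tool_rot: [1.0, -0.014, -0.003, -0.0]
force: [-6.7, -1.8, 3.3]
finger_gap: 0.5
gripper_force: 3.5
```

```bash
python3 -m jog '{"linear":[[-15,0,0],[-15,0,20],[0,0,50],[0,-17,20],[0,-17,0],[0,-17,0],[0,-17,0],[0,0,0],[0,0,0],[0,0,0],[0,0,0],[0,0,0]],"turn":[0,0,1,1,1,1,1,1,1,1,1,1]}'; python3 -m jog '{"linear":[[0,0,0],[0,0,0],[0,0,0],[0,0,0],[19,0,0],[20,0,0],[20,0,0],[19,0,0],[0,0,0]],"turn":[1,1,1,1,1,1,1,1,0]}'
python3 - <<'E'
from h import *
im=snapshot('top'); cv2.imwrite('pics/t3.png',im[:,:,::-1])
for r in rects(im,'top',(8,60,95),(20,200,255),.038,roi=(187,140,409,262)):print('blk',r)
E
```

```text
t: 23.35
tcp_pos: [0.5545, -0.1368, 0.2779]
tool_rot: [0.912, 0.411, 0.001, 0.001]
force: [-0.6, -1.2, -0.3]
finger_gap: 0.502
gripper_force: 0.0
t: 24.48
tcp_pos: [0.6332, -0.1368, 0.2779]
tool_rot: [0.717, 0.697, 0.001, 0.001]
force: [-0.3, -0.1, 0.1]
finger_gap: 0.501
gripper_force: 0.0
blk (array([306., 153.]), array([6.623e+02, 2.330e+01, 4.090e+01, 7.670e+01, 5.000e-01]))
blk (array([331., 157.]), array([ 6.554e+02, -4.840e+01,  5.110e+01,  3.220e+01,  2.000e-01]))
```

View pics/t3.png

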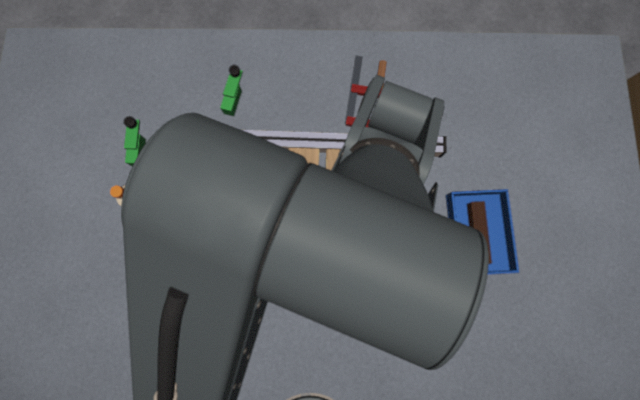

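The blocks B and C are at the fence, showing at (306,153) and (331,157), with the gripper over the clear spot at C's −y side.

```bash
python3 -m jog '{"linear":[[0,0,-30],[0,0,-35],[0,0,-25],[0,0,0],[0,6,0],[0.2,6,0],[0.2,6,0],[0.2,6,0],[0.2,6,0],[0.2,6,0],[0.2,6,0],[0.2,6,0]],"turn":[0,0,0,0,0,0,0,0,0,0,0,0]}'; python3 -m jog '{"linear":[[0.1,5,0],[0.1,4,0],[0.1,4,0],[0.1,3,0],[0.1,3,0],[0,2,0],[0,2,0],[0,2,0],[0,0,0]],"turn":[0,0,0,0,0,0,0,0,0]}'
```

```text
t: 26.02
tcp_pos: [0.6334, -0.0885, 0.1878]
tool_rot: [0.717, 0.697, -0.0, 0.0]
force: [0.7, -1.9, 1.5]
finger_gap: 0.502
gripper_force: 1.1
t: 27.15
tcp_pos: [0.6338, -0.0634, 0.1876]
tool_rot: [0.717, 0.697, 0.0, -0.0]
force: [0.2, -0.3, 0.8]
finger_gap: 0.501
gripper_force: 0.4
```

```bash
python3 -m jog '{"linear":[[0,2,0],[0,2,0],[0,1,0],[0,0,0]],"turn":[0,0,0,0]}'; python3 -m jog '{"linear":[[0,1,0],[0,1,0],[0,0,0]],"turn":[0,0,0]}';  python3 -m jog '{"linear":[[0,1,0],[0,1,0],[0,0,0]],"turn":[0,0,0]}'
```

```text
t: 27.65
tcp_pos: [0.6337, -0.0586, 0.1876]
tool_rot: [0.717, 0.697, -0.0, -0.0]
force: [1.0, -1.6, 1.2]
finger_gap: 0.503
gripper_force: 0.9
t: 28.02
tcp_pos: [0.6337, -0.0565, 0.1876]
tool_rot: [0.717, 0.697, -0.0, -0.0]
force: [-0.2, -1.2, 0.6]
finger_gap: 0.499
gripper_force: 0.9
t: 28.4
tcp_pos: [0.6337, -0.0544, 0.1876]
tool_rot: [0.717, 0.697, 0.0, -0.0]
force: [0.0, -1.6, -0.7]
finger_gap: 0.502
gripper_force: 0.7
```

```bash
python3 -m jog '{"linear":[[0,1,0],[0,1,0],[0,0,0]],"turn":[0,0,0]}'; python3 -m jog '{"linear":[[0,1,0],[0,1,0],[0,0,0]],"turn":[0,0,0]}';  python3 -m jog '{"linear":[[0,1,0],[0,0,0]],"turn":[0,0]}'
```

```text
t: 28.78
tcp_pos: [0.634, -0.0537, 0.1878]
tool_rot: [0.717, 0.697, -0.001, 0.001]
force: [-0.4, -5.4, -1.1]
finger_gap: 0.497
gripper_force: 3.0
t: 29.15
tcp_pos: [0.6341, -0.0532, 0.1879]
tool_rot: [0.716, 0.698, -0.001, 0.002]
force: [-1.7, -11.4, -1.6]
finger_gap: 0.498
gripper_force: 5.8
t: 29.4
tcp_pos: [0.6341, -0.053, 0.1879]
tool_rot: [0.716, 0.698, -0.002, 0.002]
force: [-1.3, -15.7, -2.4]
finger_gap: 0.502
gripper_force: 7.2
```

```bash
python3 -m jog '{"linear":[[0,0,0],[0,0,0],[0,0,0],[0,0,0],[0,0,0],[0,-2,0],[0,-2,0],[0,-6,0],[0,-15,0],[0,-20,0],[0,-10,30],[0,-10,40]],"turn":[0,0,0,0,0,0,0,0,0,0,0,0]}'; python3 -m jog '{"linear":[[0,-50,30],[0,-50,10],[-20,-50,0],[-20,-50,0],[-20,-50,0],[-10,-50,0],[0,-50,0],[0,-50,0],[0,0,0]],"turn":[0,0,0,0,0,0,0,0,0]}'
python3 - <<'E'
from h import *
im=snapshot('top'); cv2.imwrite('pics/t4.png',im[:,:,::-1]); cv2.imwrite('pics/s4.png',snapshot('side')[:,:,::-1])
for r in rects(im,'top',(8,60,95),(20,200,255),.038,roi=(187,140,409,262)):print('blk',r)
E
```

```text
t: 30.9
tcp_pos: [0.6333, -0.1164, 0.2572]
tool_rot: [0.717, 0.697, -0.001, -0.001]
force: [-0.8, -0.3, -0.1]
finger_gap: 0.501
gripper_force: 0.0
t: 32.02
tcp_pos: [0.5615, -0.5201, 0.2976]
tool_rot: [0.719, 0.695, -0.001, 0.002]
force: [0.6, -0.2, 0.3]
finger_gap: 0.497
gripper_force: 0.0
blk (array([209., 233.]), array([471.9, 244.9,  89.8,  76.4,  -6.5]))
blk (array([284., 165.]), array([639.1,  71.6,  92.1, 229.9,  -1.9]))
blk (array([384., 233.]), array([ 4.70e+02, -1.75e+02,  9.01e+01,  7.60e+01,  4.00e-01]))
```

View pics/t4.png

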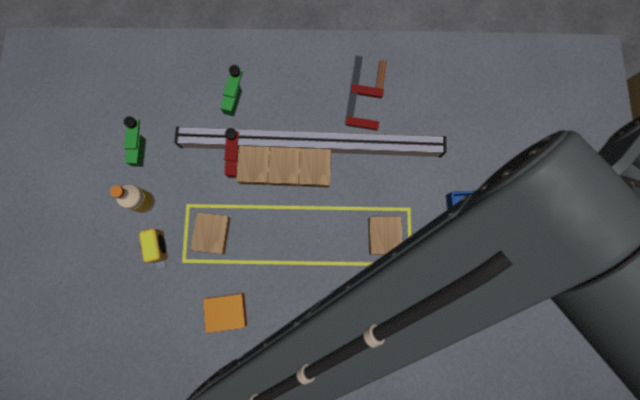

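The three blocks form one tight row at (284,165), measuring 230 x 92 mm, flush with the fence and touching the stop. The other two blocks have not moved, so I hand the job in.

```bash
python3 -c "
from station import *
print(sign_off())"
```

```text
the job is handed in; nothing more can be done
None
```

I put the offcut in the scrap box, slid three pine blocks into a tight row against the fence and stop, pressed them there at about 16 N, and handed the job in after about 32 s; the sign-off returned no verdict.

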